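Poke open the battery charger's latched tray and load the buggy

TASK

Take the red-handled poker from its wooden stand and push its thin rod straight down through the orange-ringed hole in the top of the charger until the hidden catch lets go and the tray springs out. Put the poker back in its stand, fully down, and lift the yellow battery pack out of the tray and set it gently in the battery bay on top of the model buggy, lying flat on the bay floor. Leave the tray out, and leave the spare wheel and the pen pot where they are.

Things in the scene. Friction and masses are not known exactly. Their poses are not given: they have to be found in the camera images.
- charger: Fixed desktop battery charger: grey box 200 (x) x 150 (y) x 75 mm high with a blue tray front in its -x face. Origin: centre of its underside on the desk; z up; the tray slides out to its -x.
- release_hole (a point): Centre of the mouth of the orange-ringed round access hole, 16 mm wide, in the charger's top (4 mm thick, 75 mm above the desk), at x +62, y +30 mm in its frame; axes as the charger's. Below it, 28 mm under the top surface, is a hidden 20 mm latch pad, pushed straight down: 3 N at first, 8 N at its stop 14 mm lower. A rod tip 35 mm below the top frees the tray; 37 to 40 mm does so surely.
- tray (a joint): How far the tray is out to the charger's -x: 0 m shut and latched, 0.115 m fully out. Unlatched, a spring drives it out in about a second and holds it out. It cannot be pulled while latched. Its floor, 14 mm above the desk, has two ribs 6 mm high along x with inner faces 26 mm off the middle; beside them, out to 62 mm, nothing is higher. Its blue front reaches 66 mm above the desk.
- stand: Fixed wooden tool stand, a block 70 x 70 x 95 mm high (with a 90 mm square foot 8 mm high), with one vertical round hole 16 mm across in the middle of its top, open right down to the desk. Origin: centre of its underside.
- stand_hole (a point): Centre of the mouth of the stand's hole, 95 mm above the desk.
- poker: Loose tool, 150 mm long, 70 g, upright in the stand: a steel rod 8 mm in diameter and 90 mm long below a red square handle 22 x 22 x 60 mm. Origin: the rod's lower tip; z runs up to the handle (handle from z = 90 to 150 mm); x and y square to the handle's flats. In the stand the handle's underside rests on the stand's top, so the tip is 5 mm above the desk.
- poker_handle (a point): Middle of the poker's handle, 120 mm above the tip along its z.
- pack: Loose yellow battery pack with black bands, 100 (x) x 44 (y) x 40 (z) mm, 250 g (varies). Origin: centre of its underside. It lies in the charger's tray, hidden inside while the tray is shut, long axis along the charger's x, and rides out with the tray; with the tray out it is wholly clear of the housing.
- buggy: Fixed model buggy on a blue work stand, four black wheels 64 mm in diameter; 236 mm long (x, from -114 to +122) x 170 mm wide (y), wheels and fittings up to 90 mm above the desk. Origin: centre of the underside of the work stand; x along its length.
- bay (a point): Centre of the floor of the buggy's open battery bay, 51 mm above the desk, axes as the buggy's. It is 112 mm long (x) between red end stops 15 mm high, and 56 mm wide (y) between black rails 6 mm high and 4 mm thick. Beside the rails nothing is higher than them within 40 mm fore or aft of the middle. The pack lies in it lengthwise, either way round.
- spare_wheel: Loose black spare wheel lying flat, 72 mm in diameter, 32 mm high; bystander. Origin: centre of its underside.
- pen_pot: Loose white pot of pens, 80 mm across, 90 mm high, with pens to 145 mm; bystander. Origin: centre of its underside.
Mind the look-alikes: they are no part of the job. Of the things that look like the poker, the smaller one is meant.

How it is judged:
By the outcome, as a careful person would: the job done as asked, in the order asked, and still so for the second after the job is handed in, with the robot touching nothing.
It also fails if it takes over 61 s, if anything falls off the work surface, if the arm or the gripper's body presses on something with over 40 N, if the wrist force passes 120 N, or if a joint passes its speed limit or range.

ROBOT

A 6-joint arm with a two-finger parallel gripper is mounted at the origin on the work surface. World frame = base frame: x ahead of the robot, y to its left, z up, the work surface at z = 0. Lengths are in mm, angles in rad, forces in N, time in s.
With the tool pointing down it reaches from about 275 to 850 mm from the base axis. Payload 19 kg.
Tool frame: the origin (TCP) lies where the fingers leave the gripper's body, on its centre line; the fingertips stand arm.tcp_to_tips ahead of it and the grasp point (between the pads) lies 54 mm ahead of it (arm.tcp_to_tips is the distance from the TCP to the fingertips, in mm); x points along the fingers, z is the direction in which the jaws open and shut, and the axes are right-handed (so a half turn about x gives the same grasp; the last joint's range is limited). The gripper opens to 85 mm and grips with 20 to 120 N. Pads are 22 mm wide; open, the fingers measure 114 mm over their backs; the gripper's body (76 mm by 85 mm) begins 54 mm behind the grasp point. The pads swing forward as they close: fully open they stand 13 mm farther back than shut.
Start: joints at [-1.315, 0.15, 1.437, -0, 1.554, -0.134], TCP at [218.476, -531.853, 303.867] pointing down, gripper open.
Joint ranges: [-2.8, 2.8], [-0.68, 2.1], [0.12, 2.68], [-1.39, 4.53], [0.16, 2.79], [-2.81, 2.81]. Speed limits (rad/s): [1.89, 1.89, 2.22, 3.01, 3.01, 3.01].

INTERFACE

Orientations are given as a rotation vector (axis times angle).
In Python, from plant import arm gives the robot as it stands.
- The arm moves only by the tool arm_command, never from a script. Its argument "moves" is text: rows parted by semicolons, each of 7 numbers parted by spaces: the gripper command: -1 is fully open, 1 is shut, values between are in proportion, then the shift along the tool's x, y, z in cm, then the turn, a rotation vector about the tool's x, y, z in rad. A call has 1 to 20 rows; each row shifts and turns the pose as measured when the row begins, along the tool's axes as they then stand; what a row does not reach is not made up. A row lasts 1/12 s, in which the tool goes at most 41.7 mm and 7.16 degrees, less where a joint would pass 70% of its speed; a pose out of reach is approached as far as the arm can. A call with a gripper value outside its range is refused whole. The fingers move at their own pace and stop on an object; "force" is the grip in N (left out, the last holds). Time passes only in rows, so rows that do not move let the fingers close. It gives the time, the measured TCP pose, the force and the opening at its end, in the units of the state.
- arm.sense(): the state, without advancing time (a new reading comes with each control period).
- arm.read_camera(name): name is "side" or "top"; returns (picture, depth): 480x640x3 uint8, red, green, blue; 480x640 float32, mm along the optical axis (not along the pixel's ray), 0 where there is no reading.
- arm.camera_info(name): a dict with "fx", "fy", "cx", "cy" (pixels), "rvec" (rotation vector, rad) and "tvec" (3), from world to camera coordinates, as OpenCV has them. Camera axes: x right, y down, z forward; pixel columns grow to the right and rows downward; lengths in mm; the calibration is good to about 2 mm. A picture is of the moment at which its call begins. camera_info takes no time and is no camera call.
- arm.finish_job(): hands the job in, once; it reports no verdict.
Trained networks look in the newest picture that a camera, given by its name, has taken for a name from the list of things; names that differ only in an ending like _2 or _b are one class to them, and where a whole thing is asked for, a point or a joint stands for the part that bears it (a point fixed in the world has none). Each returns a list of dicts, best first, with "conf" (0 to 1); they miss things now and then, are a little off and sometimes report something else, mostly with a low value. They report only what shows in the picture. A call takes as long as a camera call. They do not tell look-alikes from the thing itself.
- arm.trace(camera, target): "region" (480x640 bool, what is visible of it) and "centre" ([column, row] in pixels, amid what is visible of it).
- arm.mark_of(camera, target): "centre" ([column, row] in pixels: a listed point, or the origin of a listed thing).
The state is a dict: "time": time; "q": joint angles; "qd": joint speeds; "effort": joint torques, N m; "eef_pos": TCP position; "ee_rot": TCP orientation; "wrist_force": force on the tool from outside, world axes, zero at the start; "torque": the same for the moment, N m; "finger_gap": finger opening in mm.
Only numpy, scipy, OpenCV 4.12 (cv2) and the standard library are available. Lean on these libraries where they do the work, as an engineer would, in place of code of your own. Each camera call takes 0.05 s, during which the arm holds its last target. There are 200 camera calls.

## Working session

There is one attempt and no reset: what is moved stays moved. The work goes in short steps, Python scripts to look and compute and a tool call to move; the robot and the scene stay as the last step left them, time stands still between calls to the robot, and variables do not carry over. Pictures are saved under pics/ and viewed, about 8 in all and at most 12, crops included, and the job is handed in when it is done.

Besides the shell and the picture viewer there is one more tool, called after ">>>" as name(argument=value, ...), one argument or row to a line, values as JSON. arm_command: Moves the arm, as the interface text tells. Its arguments: {"type":"object","properties":{"moves":{"type":"string"},"force":{"type":"number"}},"required":["moves"]}

```bash
mkdir -p pics; ls
cat > h.py <<'E'
import numpy as np, cv2
from plant import arm
def cam(n):
    c=arm.camera_info(n); R=cv2.Rodrigues(np.array(c['rvec'],float))[0]; return c,R,np.array(c['tvec'],float).ravel()
def ray(n,px):
    c,R,t=cam(n); d=R.T@np.array([(px[0]-c['cx'])/c['fx'],(px[1]-c['cy'])/c['fy'],1]); return -R.T@t,d
def at_z(n,px,z):
    o,d=ray(n,px); return o+d*(z-o[2])/d[2]
def cloud(n,D):
    c,R,t=cam(n); v,u=np.mgrid[:480,:640]; P=np.stack([(u-c['cx'])/c['fx']*D,(v-c['cy'])/c['fy']*D,D],-1); return (P-t)@R
def proj(n,p):
    c,R,t=cam(n); q=R@np.array(p,float)+t; return q[0]/q[2]*c['fx']+c['cx'],q[1]/q[2]*c['fy']+c['cy']
def save(f,im): cv2.imwrite('pics/'+f,cv2.cvtColor(np.ascontiguousarray(im),cv2.COLOR_RGB2BGR))
E
python3 - <<'E'
from h import *
print(arm.tcp_to_tips, arm.sense())
for n in('top','side'):
    im,D=arm.read_camera(n); save(n+'0.png',im); np.save(n+'0.npy',D)
    c,R,t=cam(n); print(n,c['fx'],-R.T@t,R[2])
    for k in ('charger','release_hole','stand','stand_hole','poker','poker_handle','buggy','bay','spare_wheel','pen_pot'):
        print(k,[(round(x['conf'],2),np.round(x['centre']).tolist()) for x in arm.mark_of(n,k)][:4])
print(arm.sense()['time'])
E
```

```text
pics
72.6 {'time': 0.0, 'q': array([-1.31499445e+00,  1.50988717e-01,  1.43798702e+00, -1.39184429e-05,
        1.55377914e+00, -1.34002496e-01]), 'qd': array([-0.00108183, -0.00056757,  0.00185431, -0.00057852,  0.00070203,
       -0.00038449]), 'effort': array([-2.66681120e-03, -7.13050604e+01, -5.70869780e+01, -3.92499342e-04,
        8.86433321e-03,  3.69290689e-06]), 'eef_pos': array([ 218.44555478, -531.73777541,  303.29576166]), 'ee_rot': array([ 0.91819199,  1.36966613, -0.91693974]), 'wrist_force': array([-0.74369852,  0.65192606,  0.39364572]), 'torque': array([-0.00037543, -0.00895825, -0.00111501]), 'finger_gap': 85.58054423024531}
top 484.4508530624786 [ 409.64861055   -6.68151182 1155.82731822] [ 0.1458114   0.00575243 -0.98929568]
charger [(0.79, [323.0, 220.0])]
release_hole [(0.97, [312.0, 187.0])]
stand [(0.59, [176.0, 270.0])]
stand_hole [(0.92, [162.0, 266.0])]
poker [(0.87, [191.0, 311.0]), (0.6, [178.0, 270.0])]
poker_handle [(0.86, [170.0, 319.0]), (0.56, [161.0, 271.0])]
buggy [(0.71, [435.0, 268.0])]
bay [(0.7, [442.0, 266.0]), (0.62, [179.0, 269.0])]
spare_wheel [(0.74, [227.0, 164.0]), (0.45, [176.0, 269.0])]
pen_pot [(0.62, [414.0, 156.0])]
side 584.4627001747892 [545.1061891  750.44442823 771.09593757] [ 0.03347895 -0.74637516 -0.66468284]
charger [(0.59, [297.0, 282.0])]
release_hole [(0.84, [266.0, 264.0])]
stand [(0.97, [372.0, 462.0])]
stand_hole [(0.82, [377.0, 428.0])]
poker [(0.86, [442.0, 439.0])]
poker_handle [(0.78, [458.0, 372.0]), (0.72, [374.0, 414.0]), (0.69, [356.0, 179.0])]
buggy [(0.8, [361.0, 201.0])]
bay []
spare_wheel [(0.63, [199.0, 387.0])]
pen_pot [(0.91, [239.0, 205.0]), (0.24, [263.0, 263.0])]
1.1
```

View pics/top0.png

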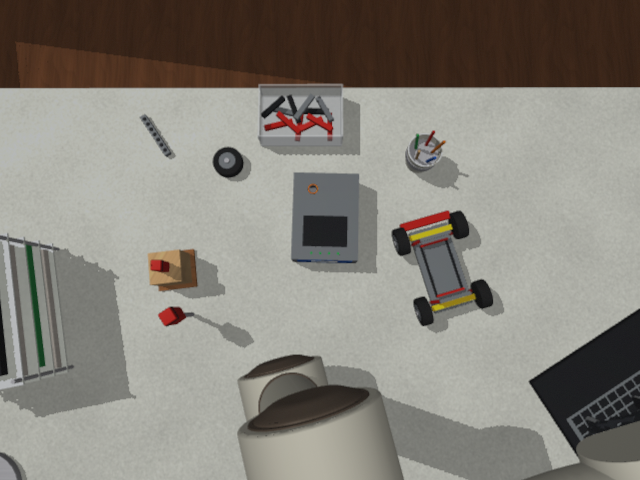

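View pics/side0.png

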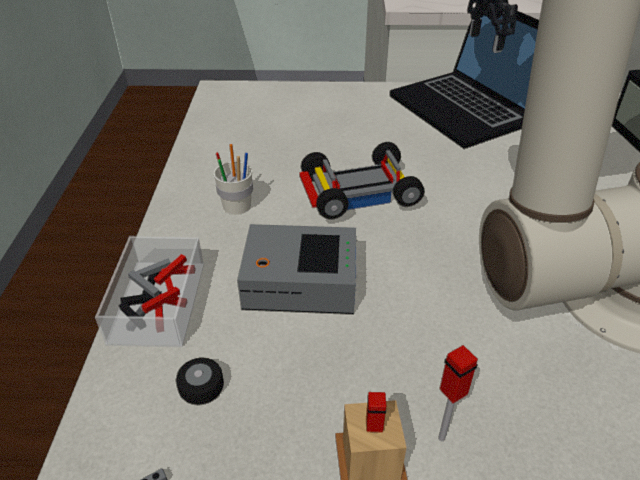

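Top view: poker in the stand at (160,266), the larger look-alike free-standing at (172,316), charger centre at (325,218) with its hole at (312,187), buggy at (440,267), wheel at (228,162), pot at (424,155). The side view agrees.

Run:
```python
from h import *
im=cv2.cvtColor(cv2.imread('pics/top0.png'),cv2.COLOR_BGR2RGB); D=np.load('top0.npy'); P=cloud('top',D)
ims=cv2.cvtColor(cv2.imread('pics/side0.png'),cv2.COLOR_BGR2RGB); Ps=cloud('side',np.load('side0.npy'))
def rect(n,P,box,z0,z1,mask=None):
    a,b,c,d=box; m=np.zeros(P.shape[:2],bool); m[b:d,a:c]=1
    m&=(P[...,2]>z0)&(P[...,2]<z1)
    if mask is not None: m&=mask
    p=P[m]; r=cv2.minAreaRect(p[:,:2].astype(np.float32)); print(n,m.sum(),'med',np.round(np.median(p,0),1),'rect',np.round(r[0],1),np.round(r[1],1),round(r[2],1)); return p
red=lambda i:(i[...,0]>130)&(i[...,1]<60)&(i[...,2]<60)
rect('desk',P,(200,300,240,320),-20,20)
rect('charger',P,(280,160,370,275),65,90)
rect('standtop',P,(140,240,200,290),85,105)
rect('poker T',P,(140,250,172,285),120,175,red(im))
rect('poker S',Ps,(360,385,392,440),100,175,red(ims))
rect('big T',P,(150,300,195,335),100,300,red(im))
rect('wheel',P,(205,140,250,180),20,50)
rect('pot',P,(400,125,450,180),60,200)
rect('buggy',P,(385,200,500,330),40,110)
rect('bayfloor',P,(420,235,465,300),44,56)
for n,px,z in(('top',(312,187),75),('side',(264.5,262.5),75),('top',(162,266),95),('side',(377,428),95),('top',(442,266),51)): print(n,px,np.round(at_z(n,px,z),1))
# orange ring centroid
for n,i,(a,b,c,d) in(('top',im,(300,178,325,198)),('side',ims,(250,250,280,275))):
    h=cv2.cvtColor(i,cv2.COLOR_RGB2HSV)[b:d,a:c]; m=(h[...,0]<20)&(h[...,1]>140)&(h[...,2]>100)
    v,u=np.nonzero(m); px=((u.min()+u.max())/2+a,(v.min()+v.max())/2+b); print(n,'ring',m.sum(),px,np.round(at_z(n,px,75),1))
save('z1.png',np.hstack([cv2.resize(im[235:335,140:205],None,fx=6,fy=6,interpolation=cv2.INTER_CUBIC)[:600],cv2.resize(ims[360:480,325:400],None,fx=5,fy=5,interpolation=cv2.INTER_CUBIC)]))
```

```text
desk 794 med [3.959e+02 2.289e+02 2.000e-01] rect [394.9 229. ] [44.4 94.4] 0.2
charger 5746 med [604.9 -18.9  75.8] rect [607.6 -18.5] [150.2 202.3] 88.7
standtop 869 med [485.2 325.6  95.1] rect [489.2 334.6] [70.1 72.3] 7.4
poker T 80 med [487.5 333.6 155.1] rect [487.7 333.3] [19.7 17.1] 89.8
poker S 297 med [489.5 339.1 154.2] rect [489.5 336.4] [22.6 19.8] 87.2
big T 166 med [384.5 293.6 192.1] rect [384.4 294. ] [24.8 25.1] 33.8
wheel 688 med [747.  215.1  32.3] rect [749.7 216.5] [70.4 70.7] 41.5
pot 1072 med [ 758.9 -249.2   69.3] rect [ 757.4 -245.7] [78.1 79.2] 63.6
buggy 5554 med [ 500.8 -277.7   55.5] rect [ 495.8 -278.5] [236.6 167.6] 16.5
bayfloor 1915 med [ 489.4 -282.3   51.7] rect [ 493.1 -285.3] [100.5 147. ] 89.9
top (312, 187) [672.7  10.7  75. ]
side (264.5, 262.5) [666.2  11.   75. ]
top (162, 266) [490.1 339.1  95. ]
side (377, 428) [485.9 339.7  95. ]
top (442, 266) [ 494.2 -285.7   51. ]
top ring 27 (np.float64(312.5), np.float64(188.5)) [669.2   9.6  75. ]
side ring 51 (np.float64(262.5), np.float64(262.5)) [669.7  11.1  75. ]
```

View pics/z1.png

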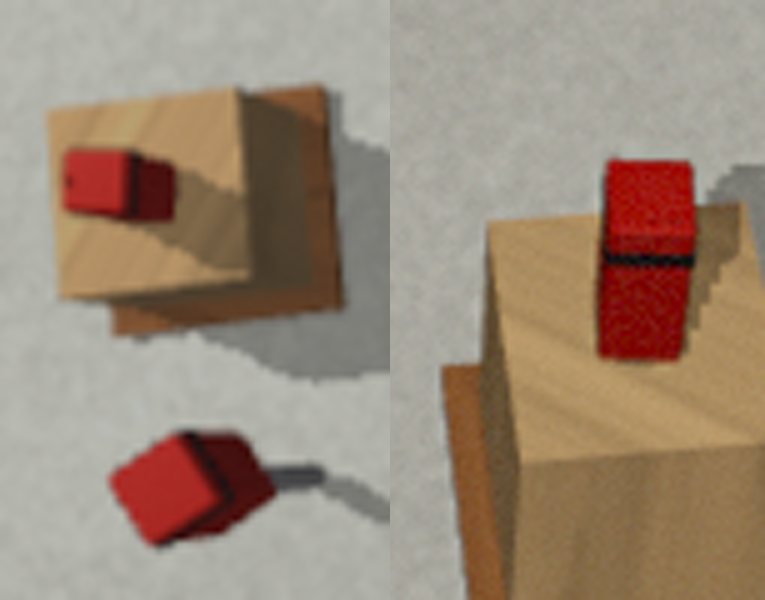

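```bash
cat >> h.py <<'E'
from scipy.spatial.transform import Rotation as Ro
def toolR(yaw):  # tool x down, tool z (jaws) = world y turned by yaw(deg)
    a=np.radians(yaw); z=np.array([-np.sin(a),np.cos(a),0]); x=np.array([0,0,-1.]); return np.stack([x,np.cross(z,x),z],1)
def plan(target,yaw,g,n=None,start=None,half=None):
    """rows from start pose to target: even steps; returns end pose"""
    s=arm.sense()
    p,R=start if start else (s['eef_pos'],Ro.from_rotvec(s['ee_rot']).as_matrix())
    c=[toolR(yaw),toolR(yaw+180)]; ang=[np.linalg.norm(Ro.from_matrix(R.T@k).as_rotvec()) for k in c]
    T=c[int(np.argmin(ang)) if half is None else half]; rv=Ro.from_matrix(R.T@T).as_rotvec(); d=np.array(target)-p
    n=n or int(max(np.ceil(np.linalg.norm(d)/40),np.ceil(np.degrees(np.linalg.norm(rv))/7),1))
    rows=[]
    for i in range(n):
        Ri=R@Ro.from_rotvec(rv*i/n).as_matrix(); sh=Ri.T@d/n/10
        rows.append(f"{g:g} "+" ".join(f"{v+0:.2f}" for v in sh)+" "+" ".join(f"{v+0:.3f}" for v in rv/n))
    print(n,'rows, ang',np.round(np.degrees(ang)),'; '.join(rows)); return np.array(target,float),T
E
python3 - <<'E'
from h import *
s=arm.sense(); print(Ro.from_rotvec(s['ee_rot']).as_matrix().round(3))
plan((488.5,335.5,290),0,-1)
plan((488.5,335.5,290),90,-1)
# buggy bay: yaw from wheels/rect and refined centre
im=cv2.cvtColor(cv2.imread('pics/top0.png'),cv2.COLOR_BGR2RGB); P=cloud('top',np.load('top0.npy'))
m=np.zeros((480,640),bool); m[205:330,385:500]=1
m&=(P[...,2]>47)&(P[...,2]<54.5)
n,l,st,c=cv2.connectedComponentsWithStats(m.astype(np.uint8)); k=1+np.argmax(st[1:,4]); p=P[l==k]
r=cv2.minAreaRect(p[:,:2].astype(np.float32)); print(r,len(p),np.median(p,0))
b=P[205:330,385:500].reshape(-1,3); b=b[(b[:,2]>40)&(b[:,2]<110)]; r=cv2.minAreaRect(b[:,:2].astype(np.float32)); print(cv2.boxPoints(r))
E
```

```text
[[ 0.     0.925  0.38 ]
 [ 0.     0.38  -0.925]
 [-1.     0.    -0.   ]]
23 rows, ang [158.  22.] -1 0.06 2.52 -3.04 0.017 -0.000 -0.000; -1 0.06 2.47 -3.08 0.017 -0.000 -0.000; -1 0.06 2.41 -3.13 0.017 -0.000 -0.000; -1 0.06 2.36 -3.17 0.017 -0.000 -0.000; -1 0.06 2.31 -3.21 0.017 -0.000 -0.000; -1 0.06 2.25 -3.24 0.017 -0.000 -0.000; -1 0.06 2.20 -3.28 0.017 -0.000 -0.000; -1 0.06 2.14 -3.32 0.017 -0.000 -0.000; -1 0.06 2.08 -3.35 0.017 -0.000 -0.000; -1 0.06 2.03 -3.39 0.017 -0.000 -0.000; -1 0.06 1.97 -3.42 0.017 -0.000 -0.000; -1 0.06 1.91 -3.46 0.017 -0.000 -0.000; -1 0.06 1.85 -3.49 0.017 -0.000 -0.000; -1 0.06 1.79 -3.52 0.017 -0.000 -0.000; -1 0.06 1.73 -3.55 0.017 -0.000 -0.000; -1 0.06 1.67 -3.58 0.017 -0.000 -0.000; -1 0.06 1.61 -3.61 0.017 -0.000 -0.000; -1 0.06 1.55 -3.63 0.017 -0.000 -0.000; -1 0.06 1.49 -3.66 0.017 -0.000 -0.000; -1 0.06 1.43 -3.68 0.017 -0.000 -0.000; -1 0.06 1.36 -3.71 0.017 -0.000 -0.000; -1 0.06 1.30 -3.73 0.017 -0.000 -0.000; -1 0.06 1.24 -3.75 0.017 -0.000 -0.000
23 rows, ang [112.  68.] -1 0.06 2.52 -3.04 -0.051 -0.000 -0.000; -1 0.06 2.67 -2.9
[... 432 characters left out ...]
; -1 0.06 3.81 -1.03 -0.051 -0.000 -0.000; -1 0.06 3.86 -0.83 -0.051 -0.000 -0.000; -1 0.06 3.90 -0.63 -0.051 -0.000 -0.000; -1 0.06 3.93 -0.43 -0.051 -0.000 -0.000; -1 0.06 3.94 -0.23 -0.051 -0.000 -0.000; -1 0.06 3.95 -0.02 -0.051 -0.000 -0.000; -1 0.06 3.95 0.18 -0.051 -0.000 -0.000; -1 0.06 3.93 0.38 -0.051 -0.000 -0.000; -1 0.06 3.91 0.58 -0.051 -0.000 -0.000; -1 0.06 3.87 0.78 -0.051 -0.000 -0.000; -1 0.06 3.83 0.98 -0.051 -0.000 -0.000
((492.34613037109375, -281.2416076660156), (135.78041076660156, 90.95948028564453), 16.586944580078125) 1810 [ 491.85201973 -280.61056755   51.49852141]
[[ 358.5767  -231.82971]
 [ 406.242   -392.47052]
 [ 633.0491  -325.17236]
 [ 585.3838  -164.53156]]
```

>>> arm_command(
  moves="0 0 0 0 0.098 0 0; 0 0 0 0 0.098 0 0; 0 0 0 0 0.098 0 0; 0 0 0 0 0.098 0 0; 0 0.06 1.23 -3.94 0 0 0; 0 0.06 1.23 -3.94 0 0 0; 0 0.06 1.23 -3.94 0 0 0; 0 0.06 1.23 -3.94 0 0 0; 0 0.06 1.23 -3.94 0 0 0; 0 0.06 1.23 -3.94 0 0 0; 0 0.06 1.23 -3.94 0 0 0; 0 0.06 1.23 -3.94 0 0 0; 0 0.06 1.23 -3.94 0 0 0; 0 0.06 1.23 -3.94 0 0 0; 0 0.06 1.23 -3.94 0 0 0; 0 0.06 1.23 -3.94 0 0 0; 0 0.06 1.23 -3.94 0 0 0; 0 0.06 1.23 -3.94 0 0 0; 0 0.06 1.23 -3.94 0 0 0; 0 0.06 1.23 -3.94 0 0 0",
  force=60,
)

```text
time: 2.77
eef_pos: [426.1, 97.7, 294.5]
ee_rot: [1.238, 1.186, -1.229]
wrist_force: [0.8, -0.8, 0.3]
finger_gap: 42.6
```

Run:
```python
from h import *
s=arm.sense();print(s['time'],s['eef_pos'],s['q'],s['finger_gap'])
plan((488.5,335.5,270),0,0)
```

```text
2.7667 [426.07516864  97.73750235 294.50678965] [ 4.96541519e-02 -1.43023269e-01  1.75080729e+00 -1.32453882e-03
  1.52593202e+00  1.65483312e+00] 42.60252837907362
7 rows, ang [178.   2.] 0 0.35 0.77 -3.43 -0.005 0.000 -0.001; 0 0.35 0.79 -3.42 -0.005 0.000 -0.001; 0 0.35 0.81 -3.42 -0.005 0.000 -0.001; 0 0.35 0.82 -3.41 -0.005 0.000 -0.001; 0 0.35 0.84 -3.41 -0.005 0.000 -0.001; 0 0.35 0.86 -3.41 -0.005 0.000 -0.001; 0 0.35 0.87 -3.40 -0.005 0.000 -0.001
```

>>> arm_command(
  moves="0 0.35 0.85 -3.42 -0.005 0 0; 0 0.35 0.85 -3.42 -0.005 0 0; 0 0.35 0.85 -3.42 -0.005 0 0; 0 0.35 0.85 -3.42 -0.005 0 0; 0 0.35 0.85 -3.42 -0.005 0 0; 0 0.35 0.85 -3.4 -0.005 0 0; 0 0.35 0.85 -3.4 -0.005 0 0; 0 0 0 0 0 0 0",
)

```text
time: 3.43
eef_pos: [490.5, 356.1, 268.8]
ee_rot: [1.208, 1.206, -1.195]
wrist_force: [0.2, 0.2, -0.5]
finger_gap: 42.6
```

Run:
```python
from h import *
plan((488.5,335.5,180),0,0)
im,D=arm.read_camera('side'); save('s1.png',cv2.resize(im[240:480,280:520],None,fx=2.4,fy=2.4));
```

```text
3 rows, ang [179.   1.] 0 2.96 -0.10 0.69 0.003 -0.000 -0.004; 0 2.96 -0.09 0.69 0.003 -0.000 -0.004; 0 2.96 -0.08 0.69 0.003 -0.000 -0.004
```

View pics/s1.png

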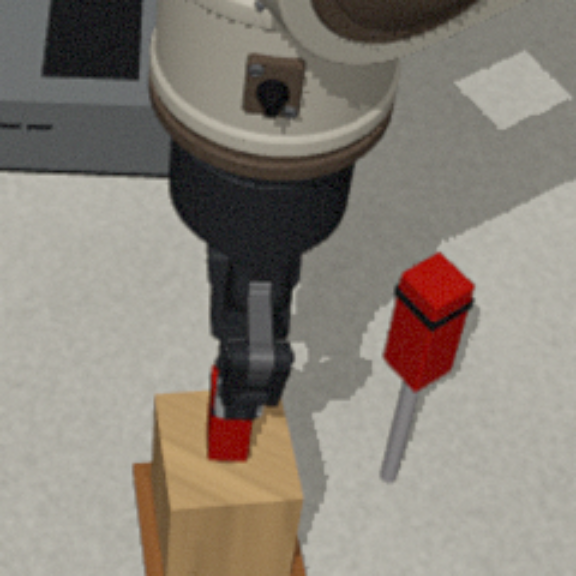

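Fingers are above the stand, still 20 mm too far in y; correct first, then descend.

>>> arm_command(
  moves="0 0.4 -0.2 1.4 0 0 0; 0 0.4 0 0.6 0 0 0; 0 0 0 0 0 0 0; 0 0 0 0 0 0 0",
)

```text
time: 3.82
eef_pos: [488.0, 332.6, 260.7]
ee_rot: [1.206, 1.205, -1.196]
wrist_force: [-0.5, -0.1, 1.0]
finger_gap: 43.0
```

Run:
```python
from h import *
plan((488.5,335.5,180),0,0)
```

```text
3 rows, ang [179.   1.] 0 2.69 -0.01 -0.10 0.003 0.000 -0.003; 0 2.69 -0.00 -0.10 0.003 0.000 -0.003; 0 2.69 0.01 -0.10 0.003 0.000 -0.003
```

>>> arm_command(
  moves="0 2.6 0 -0.1 0.003 0 -0.003; 0 2.6 0 -0.1 0.003 0 -0.003; 0 1.8 0 -0.1 0.003 0 -0.003; 0 0.7 0 0 0 0 0; 0 0 0 0 0 0 0; 1 0 0 0 0 0 0; 1 0 0 0 0 0 0; 1 0 0 0 0 0 0; 1 0 0 0 0 0 0; 1 0 0 0 0 0 0",
  force=60,
)

```text
time: 4.65
eef_pos: [491.3, 334.2, 189.8]
ee_rot: [1.222, 1.201, -1.202]
wrist_force: [-1.2, -0.5, 0.1]
finger_gap: 21.5
```

Run:
```python
from h import *
s=arm.sense(); print(s['time'],s['eef_pos'],s['wrist_force'],s['torque'],s['finger_gap'],Ro.from_rotvec(s['ee_rot']).as_matrix().round(3))
plan((488.5,335.5,290),0,1)
```

```text
4.65 [491.28976461 334.15486375 189.80559972] [-1.23449267 -0.54411192  0.12323939] [0.02301705 0.00316088 0.02114111] 21.460929915634832 [[ 0.012  1.    -0.005]
 [ 0.004 -0.005 -1.   ]
 [-1.     0.012 -0.004]]
3 rows, ang [180.   1.] 1 -3.34 -0.05 -0.06 -0.002 -0.001 -0.004; 1 -3.34 -0.07 -0.05 -0.002 -0.001 -0.004; 1 -3.34 -0.08 -0.05 -0.002 -0.001 -0.004
```

>>> arm_command(
  moves="1 -1.5 0.02 0 0 0 0; 1 -3 0.04 0 0 0 0; 1 -3 0.04 0 0 0 0; 1 -2.5 0.03 0 0 0 0; 1 -1 0 0 0 0 0; 1 0 0 0 0 0 0; 1 0 0 0 0 0 0",
  force=80,
)

```text
time: 5.23
eef_pos: [490.7, 333.6, 305.3]
ee_rot: [1.222, 1.201, -1.201]
wrist_force: [0.3, 0.1, -1.8]
finger_gap: 21.5
```

Run:
```python
from h import *
s=arm.sense(); print(s['time'],s['eef_pos'],s['wrist_force'],s['finger_gap'],Ro.from_rotvec(s['ee_rot']).as_matrix().round(3))
im,D=arm.read_camera('side'); P=cloud('side',D); save('s2.png',cv2.resize(im[200:480,280:480],None,fx=2,fy=2))
im,D=arm.read_camera('top'); save('t2.png',im)
print(proj('top',(489,335,100)),proj('side',(489,335,100)))
```

```text
5.2333 [490.67655703 333.57131717 305.30608387] [ 0.34971546  0.05477134 -1.82300688] 21.520084773009714 [[ 0.012  1.    -0.005]
 [ 0.004 -0.005 -1.   ]
 [-1.     0.012 -0.005]]
(np.float64(163.0937945531574), np.float64(266.32216194966026)) (np.float64(374.6907435899355), np.float64(422.6083407352859))
```

View pics/s2.png

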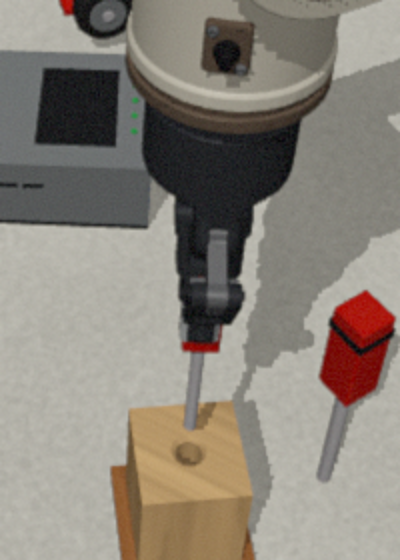

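Poker is lifted; tip at side pixel (375,414), empty stand hole at (374.5,427).

Run:
```python
from h import *
print('tip',at_z('side',(375.3,413.5),120.5),'hole',at_z('side',(374.7,426.5),95))
c=arm.mark_of('side','stand_hole'); print([(x['conf'],x['centre'],at_z('side',x['centre'],95)) for x in c][:2])
c=arm.mark_of('side','poker'); print([(x['conf'],x['centre'],at_z('side',x['centre'],120.5)) for x in c][:2])
# charger yaw
P=cloud('top',np.load('top0.npy')); q=P[160:275,280:370].reshape(-1,3); q=q[(q[:,2]>70)&(q[:,2]<82)]
r=cv2.minAreaRect(q[:,:2].astype(np.float32)); print(r)
a=np.radians(r[2]-90 if r[2]>45 else r[2]); print('hole pred',np.array(r[0])+[62*np.cos(a)-30*np.sin(a),62*np.sin(a)+30*np.cos(a)])
```

```text
tip [489.42522252 334.65385247 120.5       ] hole [488.79552044 337.57488505  95.        ]
[(0.97, [375.5, 425.3], array([487.69167154, 335.80080732,  95.        ])), (0.34, [262.2, 262.4], array([666.61002743,  32.1257848 ,  95.        ]))]
[(0.76, [440.2, 439.1], array([411.76134193, 367.89140846, 120.5       ])), (0.55, [374.2, 412.1], array([490.73812763, 332.66621099, 120.5       ]))]
((607.9364013671875, -18.519256591796875), (150.07347106933594, 201.6243896484375), 88.62369537353516)
hole pred [670.63907701   9.98292695]
```

>>> arm_command(
  moves="1 0 1 1.8 0 0 0; 1 0 1.7 3.06 0 0 0; 1 0 1.7 3.06 0 0 0; 1 0 1.7 3.06 0 0 0; 1 0 1.7 3.06 0 0 0; 1 0 1.7 3.06 0 0 0; 1 0 1.7 3.06 0 0 0; 1 0 1.7 3.06 0 0 0; 1 0 1.7 3.06 0 0 0; 1 0 1.4 2.5 0 0 0; 1 0 0.7 1.3 0 0 0; 1 0 0 0 0 0 0; 1 0 0 0 0 0 0; 1 0 0 0 0 0 0",
)

```text
time: 6.6
eef_pos: [660.1, 18.4, 285.7]
ee_rot: [1.206, 1.22, -1.219]
wrist_force: [-0.7, -0.2, -1.2]
finger_gap: 21.0
```

Run:
```python
from h import *
s=arm.sense(); R=Ro.from_rotvec(s['ee_rot']).as_matrix(); print(s['time'],s['eef_pos'],R.round(3))
print('shift cm',R.T@(np.array([670.2,10.2,280])-s['eef_pos'])/10)
```

```text
6.6 [660.11846924  18.44196239 285.68736766] [[-0.013  1.    -0.002]
 [ 0.002 -0.002 -1.   ]
 [-1.    -0.013 -0.002]]
shift cm [0.55329687 1.01697065 0.82387308]
```

>>> arm_command(
  moves="1 0 0.5 0.4 0 0 0.025; 1 0 0.5 0.4 0 0 0; 1 0 0 0 0 0 0; 1 0 0 0 0 0 0",
)

```text
time: 6.93
eef_pos: [668.9, 15.0, 285.4]
ee_rot: [1.214, 1.206, -1.198]
wrist_force: [0.1, -0.3, -0.7]
finger_gap: 21.0
```

Run:
```python
from h import *
s=arm.sense(); R=Ro.from_rotvec(s['ee_rot']).as_matrix(); print(s['time'],s['eef_pos'],R.round(3))
print('shift cm',R.T@(np.array([670.2,10.2,280])-s['eef_pos'])/10)
im,D=arm.read_camera('side'); save('s3.png',cv2.resize(im[130:330,190:350],None,fx=3,fy=3,interpolation=cv2.INTER_CUBIC))
c=arm.mark_of('side','poker'); z=s['eef_pos'][2]-185; print(z,[(x['conf'],x['centre'],at_z('side',x['centre'],z)) for x in c][:3])
```

```text
6.9333 [668.9061747   14.95363081 285.43258158] [[ 0.01   1.     0.003]
 [ 0.003  0.003 -1.   ]
 [-1.     0.01  -0.003]]
shift cm [0.54293442 0.12239756 0.47757761]
100.43258157884145 [(0.87, [260.9, 248.5], array([671.51864907,   3.00450403, 100.43258158])), (0.67, [441.8, 437.0], array([405.27510292, 353.1027283 , 100.43258158]))]
```

View pics/s3.png

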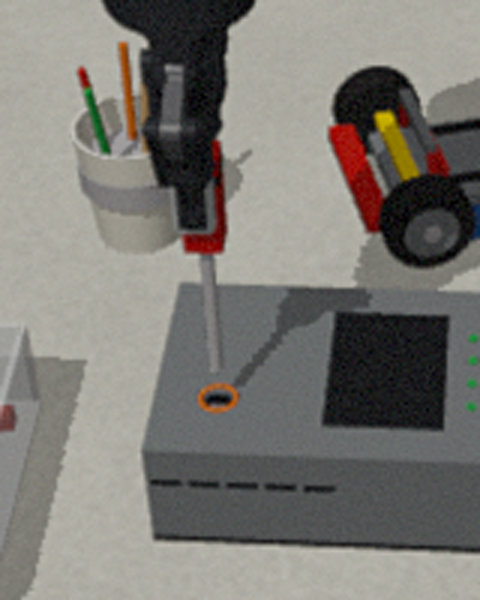

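Rod tip at side pixel (261.3,254), hole centre at (262.7,263): the tip stands above the hole's far half.

Run:
```python
from h import *
print('tip',at_z('side',(261.3,254),100.4),'hole',at_z('side',(262.7,263),75))
im,D=arm.read_camera('top'); 
print([(x['conf'],x['centre'],at_z('top',x['centre'],75)) for x in arm.mark_of('top','release_hole')][:2])
print([(x['conf'],x['centre'],at_z('side',x['centre'],75)) for x in arm.mark_of('side','release_hole')][:2])
```

```text
tip [669.35427445  17.00144115 100.4       ] hole [669.17416733  12.3766988   75.        ]
[(0.95, [313.7, 184.7], array([678.13002946,   6.84431149,  75.        ])), (0.24, [313.1, 172.1], array([707.81173762,   8.30042246,  75.        ]))]
[(0.66, [264.1, 265.0], array([666.2201572 ,  17.36458796,  75.        ]))]
```

>>> arm_command(
  moves="1 0.3 0 0.35 0 0 0; 1 0.3 0 0.25 0 0 0; 1 0.3 0 0 0 0 0; 1 0 0 0 0 0 0; 1 0 0 0 0 0 0",
)

```text
time: 7.6
eef_pos: [668.9, 7.6, 275.2]
ee_rot: [1.215, 1.205, -1.199]
wrist_force: [-0.1, 0.6, -1.0]
finger_gap: 21.0
```

Run:
```python
from h import *
s=arm.sense(); R=Ro.from_rotvec(s['ee_rot']).as_matrix(); print(s['time'],s['eef_pos'],R.round(3))
print('shift cm',R.T@(np.array([669.3,10.2,222])-s['eef_pos'])/10)
```

```text
7.6 [668.89070734   7.59339735 275.20267604] [[ 0.01   1.     0.002]
 [ 0.003  0.002 -1.   ]
 [-1.     0.01  -0.003]]
shift cm [ 5.32121893 -0.01160678 -0.24364053]
```

>>> arm_command(
  moves="1 0.5 0 -0.2 0 0 0; 1 1 0 0 0 0 0; 1 0.6 0 0 0 0 0; 1 0 0 0 0 0 0; 1 0 0 0 0 0 0",
)

```text
time: 8.02
eef_pos: [668.9, 10.0, 251.2]
ee_rot: [1.214, 1.206, -1.199]
wrist_force: [0.2, 0.2, -0.5]
finger_gap: 20.8
```

Run:
```python
from h import *
s=arm.sense(); R=Ro.from_rotvec(s['ee_rot']).as_matrix(); print(s['time'],s['eef_pos'],s['wrist_force'],R.round(3))
print('shift cm',R.T@(np.array([669.3,10.2,222])-s['eef_pos'])/10)
```

```text
8.0167 [668.93270833   9.95353295 251.2431035 ] [ 0.19979664  0.16617948 -0.51566013] [[ 0.009  1.     0.002]
 [ 0.003  0.002 -1.   ]
 [-1.     0.009 -0.003]]
shift cm [ 2.92458954  0.01013616 -0.01485996]
```

>>> arm_command(
  moves="1 0.8 0 0 0 0 0; 1 1 0 0 0 0 0; 1 0.8 0 0 0 0 0; 1 0.3 0 0 0 0 0; 1 0 0 0 0 0 0; 1 0 0 0 0 0 0",
)

```text
time: 8.52
eef_pos: [669.8, 10.1, 220.0]
ee_rot: [1.216, 1.204, -1.197]
wrist_force: [0.3, 0.0, 5.0]
finger_gap: 21.1
```

Run:
```python
from h import *
s=arm.sense(); R=Ro.from_rotvec(s['ee_rot']).as_matrix(); print(s['time'],s['eef_pos'],s['wrist_force'],s['finger_gap'],R.round(3))
im,D=arm.read_camera('side'); save('s4.png',im[130:430,190:490]); P=cloud('side',D)
```

```text
8.5167 [669.79134705  10.12858222 219.98265463] [2.82308236e-01 1.32534375e-03 5.01152372e+00] 21.060471752513177 [[ 0.012  1.     0.002]
 [ 0.003  0.002 -1.   ]
 [-1.     0.012 -0.003]]
```

View pics/s4.png

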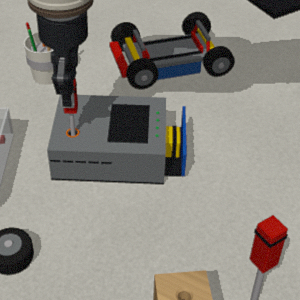

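The tray is coming out (its blue front at crop (185,140)). I'll wait, then lift straight out.

>>> arm_command(
  moves="1 0 0 0 0 0 0; 1 0 0 0 0 0 0; 1 0 0 0 0 0 0; 1 0 0 0 0 0 0; 1 0 0 0 0 0 0; 1 0 0 0 0 0 0; 1 -1 0 0 0 0 0; 1 -2 0 0 0 0 0; 1 -2.5 0 0 0 0 0; 1 -2.5 0 0 0 0 0; 1 -1 0 0 0 0 0; 1 0 0 0 0 0 0; 1 0 0 0 0 0 0",
)

```text
time: 9.65
eef_pos: [667.9, 9.8, 314.2]
ee_rot: [1.214, 1.206, -1.2]
wrist_force: [-0.1, 0.1, -1.1]
finger_gap: 21.0
```

Run:
```python
from h import *
s=arm.sense(); R=Ro.from_rotvec(s['ee_rot']).as_matrix(); print(s['time'],s['eef_pos'],s['wrist_force'],s['finger_gap'],R.round(3))
print('shift cm',R.T@(np.array([490.5,335,305])-s['eef_pos'])/10)
```

```text
9.65 [667.94234077   9.84140917 314.18970174] [-0.14945053  0.09647687 -1.10334433] 20.970576192484575 [[ 0.009  1.     0.002]
 [ 0.003  0.002 -1.   ]
 [-1.     0.009 -0.003]]
shift cm [  0.87949893 -17.68358482 -32.54997313]
```

>>> arm_command(
  moves="1 0 -1 -1.8 0 0 0; 1 0 -1.7 -3.06 0 0 0; 1 0 -1.7 -3.06 0 0 0; 1 0 -1.7 -3.06 0 0 0; 1 0 -1.7 -3.06 0 0 0; 1 0 -1.7 -3.06 0 0 0; 1 0 -1.7 -3.06 0 0 0; 1 0 -1.7 -3.06 0 0 0; 1 0 -1.7 -3.06 0 0 0; 1 0 -1.5 -2.6 0 0 0; 1 0 -0.7 -1.3 0 0 0; 1 0 0 0 0 0 0; 1 0 0 0 0 0 0; 1 0 0 0 0 0 0",
)

```text
time: 10.82
eef_pos: [487.6, 321.8, 290.6]
ee_rot: [1.198, 1.22, -1.225]
wrist_force: [-0.5, -0.4, -0.5]
finger_gap: 21.0
```

Run:
```python
from h import *
s=arm.sense(); R=Ro.from_rotvec(s['ee_rot']).as_matrix(); print(s['time'],s['eef_pos'],s['wrist_force'],s['finger_gap'],R.round(3))
print('shift cm',R.T@(np.array([490.5,335,298])-s['eef_pos'])/10)
```

```text
10.8167 [487.63910743 321.84920087 290.58032287] [-0.45697979 -0.37632621 -0.47805215] 21.01989471548091 [[-0.018  1.    -0.001]
 [-0.004 -0.001 -1.   ]
 [-1.    -0.018  0.004]]
shift cm [-0.75173812  0.27175791 -1.31256838]
```

>>> arm_command(
  moves="1 -0.3 0.1 -0.7 0 0.007 0.03; 1 -0.2 0.1 -0.5 0 0 0; 1 0 0 0 0 0 0; 1 0 0 0 0 0 0; 1 0 0 0 0 0 0",
)

```text
time: 11.23
eef_pos: [492.0, 330.3, 293.2]
ee_rot: [1.218, 1.201, -1.207]
wrist_force: [-0.0, 0.6, 0.2]
finger_gap: 21.1
```

Run:
```python
from h import *
s=arm.sense(); R=Ro.from_rotvec(s['ee_rot']).as_matrix(); print(s['time'],s['eef_pos'],R.round(3))
print('shift cm',R.T@(np.array([490.5,335,298])-s['eef_pos'])/10)
im,D=arm.read_camera('side'); save('s5.png',cv2.resize(im[340:480,310:450],None,fx=4,fy=4,interpolation=cv2.INTER_CUBIC))
print(proj('side',(489.5,334.8,s['eef_pos'][2]-185)))
for k in('stand_hole','poker'): print([(x['conf'],x['centre']) for x in arm.mark_of('side',k)][:2])
```

```text
11.2333 [492.02792308 330.27117561 293.20825048] [[ 0.008  1.    -0.005]
 [ 0.001 -0.005 -1.   ]
 [-1.     0.008 -0.001]]
shift cm [-0.48005513 -0.15131836 -0.4724635 ]
(np.float64(374.67214206010715), np.float64(418.95090993759703))
[(0.8, [373.3, 427.2])]
[(0.72, [442.3, 435.7]), (0.67, [371.6, 415.7])]
```

View pics/s5.png

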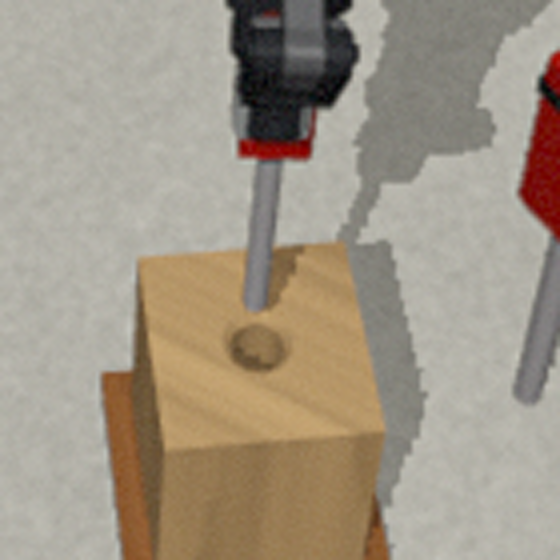

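Tip at side pixel (374.2,416.2), hole at (374.8,427).

Run:
```python
from h import *
print('tip',at_z('side',(374.2,416.2),108.2),'hole',at_z('side',(374.8,427),95), arm.sense()['eef_pos'])
```

```text
tip [489.94651603 330.80380447 108.2       ] hole [488.69530958 338.29483472  95.        ] [491.84381243 330.47981655 293.30975341]
```

>>> arm_command(
  moves="1 0.2 -0.08 -0.3 0 0 0; 1 0.2 -0.06 -0.25 0 0 0; 1 0 0 0 0 0 0; 1 0 0 0 0 0 0; 1 0 0 0 0 0 0",
)

```text
time: 11.8
eef_pos: [490.3, 336.4, 288.6]
ee_rot: [1.217, 1.201, -1.207]
wrist_force: [0.0, 0.3, -0.9]
finger_gap: 20.9
```

Run:
```python
from h import *
s=arm.sense(); R=Ro.from_rotvec(s['ee_rot']).as_matrix(); print(s['time'],s['eef_pos'],R.round(3))
print('shift cm',R.T@(np.array([490.5,336.5,260])-s['eef_pos'])/10)
```

```text
11.8 [490.32208191 336.35984526 288.62381314] [[ 0.008  1.    -0.005]
 [ 0.001 -0.005 -1.   ]
 [-1.     0.008 -0.001]]
shift cm [ 2.86244166 -0.00489972 -0.01197986]
```

>>> arm_command(
  moves="1 0.6 0 0 0 0 0; 1 1 0 0 0 0 0; 1 0.8 0 0 0 0 0; 1 0 0 0 0 0 0; 1 0 0 0 0 0 0",
)

```text
time: 12.22
eef_pos: [490.3, 336.3, 261.4]
ee_rot: [1.217, 1.202, -1.207]
wrist_force: [-0.4, -0.8, 0.2]
finger_gap: 21.3
```

Run:
```python
from h import *
s=arm.sense(); R=Ro.from_rotvec(s['ee_rot']).as_matrix(); print(s['time'],s['eef_pos'],s['wrist_force'],s['torque'],R.round(3))
print('shift cm',R.T@(np.array([490.5,336,190])-s['eef_pos'])/10)
im,D=arm.read_camera('side'); save('s6.png',cv2.resize(im[340:480,310:450],None,fx=4,fy=4,interpolation=cv2.INTER_CUBIC))
```

```text
12.2167 [490.26494653 336.28731178 261.38911126] [-0.41816855 -0.76224084  0.22485721] [ 0.05841131 -0.02193304 -0.05476734] [[ 0.007  1.    -0.005]
 [ 0.    -0.005 -1.   ]
 [-1.     0.007 -0.   ]]
shift cm [ 7.13888445 -0.02796922  0.0312502 ]
```

>>> arm_command(
  moves="1 1 0 0 0 0 0; 1 1.5 0 0 0 0 0; 1 1.5 0 0 0 0 0; 1 1.4 0 0 0 0 0; 1 0.9 0 0 0 0 0; 1 0.3 0 0 0 0 0; 1 0 0 0 0 0 0; 1 0 0 0 0 0 0",
)

```text
time: 12.93
eef_pos: [491.1, 336.3, 191.3]
ee_rot: [1.218, 1.201, -1.206]
wrist_force: [-0.3, -1.0, -0.5]
finger_gap: 20.9
```

Run:
```python
from h import *
s=arm.sense(); R=Ro.from_rotvec(s['ee_rot']).as_matrix(); print(s['time'],s['eef_pos'],s['wrist_force'],s['torque'],R.round(3))
```

```text
12.9333 [491.0968578  336.32992334 191.27759705] [-0.33305285 -0.99722358 -0.47641707] [-0.00393528  0.00923027 -0.00150777] [[ 0.009  1.    -0.005]
 [ 0.001 -0.005 -1.   ]
 [-1.     0.009 -0.001]]
```

>>> arm_command(
  moves="1 0.15 0 0 0 0 0; 1 0 0 0 0 0 0; 1 0 0 0 0 0 0; 0 0 0 0 0 0 0; 0 0 0 0 0 0 0; 0 0 0 0 0 0 0; 0 0 0 0 0 0 0",
)

```text
time: 13.52
eef_pos: [492.0, 336.9, 192.8]
ee_rot: [1.222, 1.2, -1.202]
wrist_force: [0.1, -0.2, 0.1]
finger_gap: 43.2
```

Run:
```python
from h import *
s=arm.sense(); R=Ro.from_rotvec(s['ee_rot']).as_matrix(); print(s['time'],s['eef_pos'],s['wrist_force'],s['finger_gap'])
im,D=arm.read_camera('side'); save('s7.png',np.hstack([cv2.resize(im[340:480,310:450],None,fx=2.8,fy=2.8),cv2.resize(im[190:330,230:370],None,fx=2.8,fy=2.8)]))
```

```text
13.5167 [492.03912226 336.85066474 192.84922649] [ 0.06899008 -0.20865095  0.10974094] 43.198047042670424
```

View pics/s7.png

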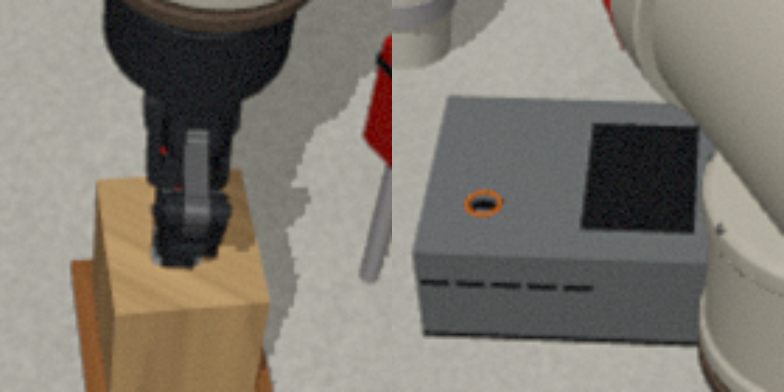

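Fingers still hide the handle; the gripper is open. Retreat straight up and check the handle's height by depth.

>>> arm_command(
  moves="0 -1.5 0 0 0 0 0; 0 -3 0 0 0 0 0; 0 -3 0 0 0 0 0; 0 -3 0 0 0 0 0; -1 -1 1 2 0 0 0; -1 0 1.5 3 0 0 0; -1 0 1 3 0 0 0; -1 0 0.5 3 0 0 0; -1 0 0 1 0 0 0; -1 0 0 0 0 0 0",
)

```text
time: 14.4
eef_pos: [530.4, 212.5, 313.8]
ee_rot: [1.219, 1.2, -1.199]
wrist_force: [-0.2, -0.1, -0.6]
finger_gap: 85.5
```

Run:
```python
from h import *
s=arm.sense(); print(s['time'],s['eef_pos'],s['finger_gap'])
red=lambda i:(i[...,0]>110)&(i[...,1]<60)&(i[...,2]<60)
for n,b in(('side',(345,375,400,450)),('top',(140,250,175,285))):
    im,D=arm.read_camera(n); P=cloud(n,D); m=np.zeros((480,640),bool); m[b[1]:b[3],b[0]:b[2]]=1; m&=red(im)&(P[...,2]>92); p=P[m]
    print(n,m.sum(),np.percentile(p,[2,50,98],axis=0).round(1) if len(p) else '')
    save(n+'8.png',im); np.save(n+'8.npy',D)
    for k in('pack','tray','bay'): 
        print(k,[(round(x['conf'],2),np.round(x['centre'],1)) for x in arm.mark_of(n,k)][:2])
im=np.hstack([cv2.imread('pics/top8.png')[170:320,270:520],cv2.imread('pics/side8.png')[330:480,310:460]]); cv2.imwrite('pics/c8.png',cv2.resize(im,None,fx=2,fy=2))
```

```text
14.4 [530.35613614 212.4579862  313.80407344] 85.45558605963161
side 609 [[481.6 329.1 100.1]
 [491.6 347.4 146.3]
 [501.7 349.3 155.9]]
pack [(0.79, array([385.8, 279.5]))]Traceback (most recent call last):
  File "<stdin>", line 9, in <module>
ValueError: it knows: bay, buggy, charger, pack, pen_pot, poker, poker_handle, release_hole, spare_wheel, stand, stand_hole
```

Run:
```python
from h import *
im,D=arm.read_camera('top'); save('top8.png',im); P=cloud('top',D); np.save('top8.npy',D)
for k in('pack','bay'): print(k,[(round(x['conf'],2),np.round(x['centre'],1),at_z('top',x['centre'],14 if k=='pack' else 51).round(1)) for x in arm.mark_of('top',k)][:2])
ims=cv2.cvtColor(cv2.imread('pics/side8.png'),cv2.COLOR_BGR2RGB); Ps=cloud('side',np.load('side8.npy'))
for n,i,Q in(('top',im,P),('side',ims,Ps)):
    ch=(Q[...,0]>370)&(Q[...,0]<520)&(abs(Q[...,1]+20)<70)
    m=ch&(Q[...,2]>49)&(Q[...,2]<60)
    m2=ch&(Q[...,2]>61)&(Q[...,2]<75)
    for l,k in(('packtop',m),('front',m2)):
        if k.sum()>10:
            r=cv2.minAreaRect(Q[k][:,:2].astype(np.float32)); print(n,l,k.sum(),np.median(Q[k],0).round(1),np.round(r[0],1),np.round(r[1],1),r[2])
cv2.imwrite('pics/c8.png',cv2.resize(np.hstack([cv2.imread('pics/top8.png')[170:330,270:510],cv2.imread('pics/side8.png')[200:360,280:420]]),None,fx=2,fy=2))
```

```text
pack [(0.61, array([321.3, 285.1]), array([451.9, -10.8,  14. ]))]
bay []
top packtop 928 [453.  -14.5  54.1] [450.  -12.2] [125.6 118.7] 88.58155059814453
top front 310 [402.6 -21.1  70.1] [456. -20.] [126.6 136.7] 0.03695053979754448
side packtop 1073 [449.7  -9.3  53.2] [452.5 -11.1] [113.9 124.7] 1.3743764162063599
side front 176 [396.4  -7.2  65.1] [396.  -11.6] [122.3   6.5] 88.74004364013672
```

View pics/c8.png

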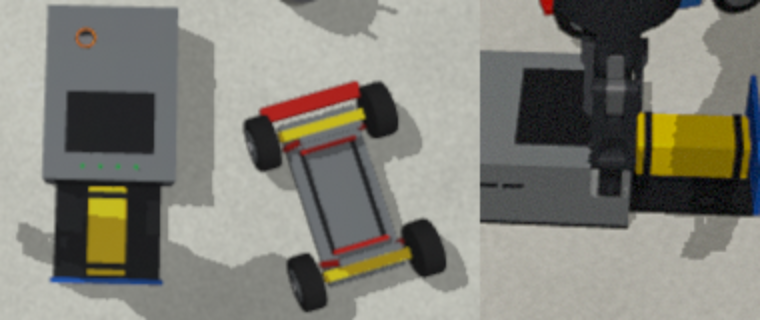

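Tray is fully out, with the pack at about top pixel (323,285); the bay is at (442,267).

Run:
```python
from h import *
im=cv2.cvtColor(cv2.imread('pics/top8.png'),cv2.COLOR_BGR2RGB); P=cloud('top',np.load('top8.npy')); H=cv2.cvtColor(im,cv2.COLOR_RGB2HSV)
yel=(H[...,0]>18)&(H[...,0]<35)&(H[...,1]>150)&(H[...,2]>90)
v,u=np.mgrid[:480,:640]
m=yel&(u>300)&(u<345)&(v>255)&(v<315)
r=cv2.minAreaRect(np.stack([u[m],v[m]],1).astype(np.float32)); print('pack px',r, at_z('top',r[0],54)); print([at_z('top',p,54)[:2].round(1) for p in cv2.boxPoints(r)])
mm=m&(abs(P[...,2]-54)<4); print('med',np.median(P[mm],0), cv2.minAreaRect(P[mm][:,:2].astype(np.float32)))
# bay: red end stops
red=(im[...,0]>120)&(im[...,1]<70)&(im[...,2]<70)&(u>405)&(u<480)&(v>225)&(v<310)
n,l,st,c=cv2.connectedComponentsWithStats(red.astype(np.uint8))
for i in range(1,n):
    if st[i,4]>8: print('red',st[i],c[i],at_z('top',c[i],66).round(1),np.median(P[l==i],0).round(1))
# rails
a=np.radians(16.5); ex=np.array([np.cos(a),np.sin(a)]); ey=np.array([-ex[1],ex[0]])
c0=np.array([495,-282]); q=(P[...,:2]-c0); X=q@ex; Y=q@ey
k=(abs(X)<40)&(abs(Y)<45)&(u>380)
dark=k&(im.max(-1)<50)
for s in(-1,1):
    d=dark&(Y*s>10); f=np.polyfit(X[d],Y[d],1); print('rail',s,d.sum(),f,np.median(P[d],0).round(1))
```

```text
pack px ((323.01666259765625, 285.0005798339844), (19.489179611206055, 44.57524490356445), 1.9091525077819824) [450.65087022 -14.58083821  54.        ]
[array([401.5,   9. ]), array([501.8,   5.9]), array([500.4, -38.5]), array([400.2, -34.8])]
med [450.75084166 -14.53618557  54.24418101] ((452.12274169921875, -13.50457763671875), (42.9604377746582, 97.06854248046875), 89.830078125)
red [406 226  15   5  41] [411.09756098 227.14634146] [ 581.4 -214.9   66. ] [ 584.1 -215.4   51.5]
red [421 242  14   5  18] [426.38888889 244.        ] [ 542.8 -248.4   66. ] [ 542.8 -245.8   66.5]
red [437 288  28   9  73] [450.08219178 291.95890411] [ 435.2 -297.8   66. ] [ 435.1 -299.5   65.4]
red [431 301   8   2  11] [434.09090909 301.27272727] [ 414.6 -261.5   66. ] [ 415.1 -260.    69. ]
rail -1 57 [-6.35031460e-03 -2.83569862e+01] [ 502.9 -309.5   57.5]
rail 1 50 [8.03028852e-04 3.14306994e+01] [ 483.3 -252.2   57.6]
```

Run:
```python
from h import *
e=plan((451.5,-14.5,180),-1.6,-1,n=7)
```

```text
7 rows, ang [178.   2.] -1 1.88 -1.15 3.29 0.004 -0.000 -0.002; -1 1.89 -1.13 3.29 0.004 -0.000 -0.002; -1 1.89 -1.11 3.30 0.004 -0.000 -0.002; -1 1.89 -1.10 3.30 0.004 -0.000 -0.002; -1 1.90 -1.08 3.30 0.004 -0.000 -0.002; -1 1.90 -1.06 3.31 0.004 -0.000 -0.002; -1 1.90 -1.04 3.31 0.004 -0.000 -0.002
```

>>> arm_command(
  moves="-1 1.9 -1.1 3.3 0.004 0 -0.002; -1 1.9 -1.1 3.3 0.004 0 -0.002; -1 1.9 -1.1 3.3 0.004 0 -0.002; -1 1.9 -1.1 3.3 0.004 0 -0.002; -1 1.9 -1.1 3.3 0.004 0 -0.002; -1 1.6 -0.9 2.9 0.004 0 -0.002; -1 1 -0.5 1.5 0.004 0 -0.002; -1 0 0 0 0 0 0; -1 0 0 0 0 0 0; -1 0 0 0 0 0 0",
)

```text
time: 15.48
eef_pos: [456.9, 9.9, 184.9]
ee_rot: [1.222, 1.209, -1.216]
wrist_force: [0.0, -0.1, -0.3]
finger_gap: 85.3
```

Run:
```python
from h import *
s=arm.sense(); R=Ro.from_rotvec(s['ee_rot']).as_matrix(); print(s['time'],s['eef_pos'],R.round(3))
plan((451.5,-14.5,145),-1.6,-1,n=2)
```

```text
15.4833 [456.87994946   9.87232803 184.85281143] [[-0.001  1.    -0.012]
 [ 0.007 -0.012 -1.   ]
 [-1.    -0.001 -0.007]]
2 rows, ang [179.   1.] -1 1.98 -0.25 1.24 0.008 -0.003 0.001; -1 1.99 -0.24 1.23 0.008 -0.003 0.001
```

>>> arm_command(
  moves="-1 1.3 -0.25 1 0.008 -0.003 0.001; -1 1.3 -0.25 1 0.008 -0.003 0; -1 1 0 0.4 0 0 0; -1 0 0 0 0 0 0; -1 0 0 0 0 0 0; -1 0 0 0 0 0 0",
)

```text
time: 15.98
eef_pos: [455.0, -9.1, 150.8]
ee_rot: [1.227, 1.196, -1.22]
wrist_force: [-0.2, -0.4, -0.8]
finger_gap: 85.5
```

Run:
```python
from h import *
s=arm.sense(); R=Ro.from_rotvec(s['ee_rot']).as_matrix(); print(s['time'],s['eef_pos'],R.round(3))
plan((451.5,-14.5,96),-1.6,-1,n=3)
im,D=arm.read_camera('side'); save('s9.png',cv2.resize(im[160:340,270:450],None,fx=3,fy=3,interpolation=cv2.INTER_CUBIC))
```

```text
15.9833 [454.96551803  -9.11264386 150.82841873] [[ 0.005  1.    -0.02 ]
 [ 0.001 -0.02  -1.   ]
 [-1.     0.005 -0.001]]
3 rows, ang [180.   1.] -1 1.83 -0.12 0.18 0.003 -0.000 -0.002; -1 1.83 -0.12 0.18 0.003 -0.000 -0.002; -1 1.83 -0.11 0.18 0.003 -0.000 -0.002
```

View pics/s9.png

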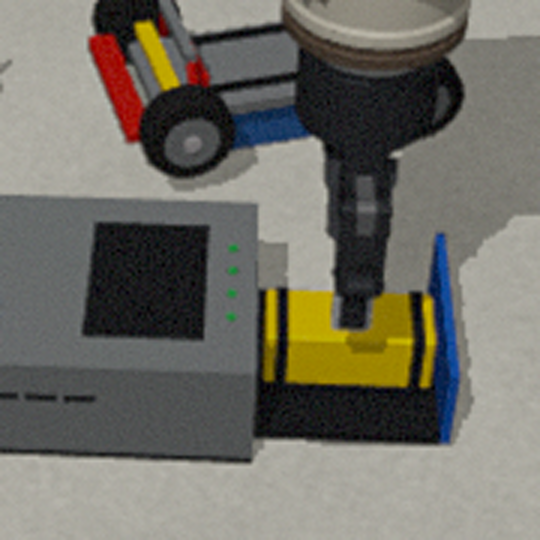

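The fingers straddle the middle of the pack (crop (352,320)) with the tray front clear; descend.

>>> arm_command(
  moves="-1 1.5 -0.12 0.18 0.003 0 -0.002; -1 1.6 -0.12 0.18 0.003 0 -0.002; -1 1.4 -0.1 0.15 0.003 0 -0.002; -1 0.5 0 0 0 0 0; -1 0 0 0 0 0 0; -1 0 0 0 0 0 0",
)

```text
time: 16.53
eef_pos: [454.5, -12.3, 103.6]
ee_rot: [1.232, 1.192, -1.224]
wrist_force: [-0.6, 0.4, 0.0]
finger_gap: 85.0
```

Run:
```python
from h import *
s=arm.sense(); R=Ro.from_rotvec(s['ee_rot']).as_matrix(); print(s['time'],s['eef_pos'],s['wrist_force'],R.round(3))
plan((451.5,-14.5,96),-1.6,-1,n=1)
```

```text
16.5333 [454.49659856 -12.28647022 103.61577556] [-0.57915436  0.36909495  0.02889669] [[ 0.006  1.    -0.026]
 [ 0.001 -0.026 -1.   ]
 [-1.     0.006 -0.001]]
1 rows, ang [180.   0.] -1 0.76 -0.30 0.23 0.002 -0.001 -0.006
```

>>> arm_command(
  moves="-1 0.65 -0.3 0.2 0 0 -0.006; -1 0 0 0 0 0 0; -1 0 0 0 0 0 0; 1 0 0 0 0 0 0; 1 0 0 0 0 0 0; 1 0 0 0 0 0 0; 1 0 0 0 0 0 0; 1 0 0 0 0 0 0",
  force=45,
)

```text
time: 17.2
eef_pos: [452.8, -14.2, 99.9]
ee_rot: [1.23, 1.194, -1.225]
wrist_force: [-0.3, -0.3, -2.8]
finger_gap: 43.3
```

Run:
```python
from h import *
s=arm.sense(); R=Ro.from_rotvec(s['ee_rot']).as_matrix(); print(s['time'],s['eef_pos'],s['wrist_force'],s['finger_gap'],R.round(3))
```

```text
17.2 [452.78848919 -14.21103773  99.91300737] [-0.308833   -0.27002432 -2.75939012] 43.28753774924072 [[ 0.005  1.    -0.026]
 [ 0.    -0.026 -1.   ]
 [-1.     0.004 -0.   ]]
```

>>> arm_command(
  moves="1 -0.8 0 0 0 0 0; 1 -2 0 0 0 0 0; 1 -3 0 0 0 0 0; 1 -3 0 0 0 0 0; 1 -2 0 0 0 0 0; 1 0 0 0 0 0 0; 1 0 0 0 0 0 0",
  force=60,
)

```text
time: 17.78
eef_pos: [450.7, -13.9, 214.0]
ee_rot: [1.229, 1.197, -1.227]
wrist_force: [-0.8, -0.7, -2.8]
finger_gap: 42.7
```

Run:
```python
from h import *
s=arm.sense(); R=Ro.from_rotvec(s['ee_rot']).as_matrix(); print(s['time'],s['eef_pos'],s['wrist_force'],s['finger_gap'],R.round(3))
plan((493.5,-281,215),16.4,1,n=9)
```

```text
17.7833 [450.6918118  -13.94187478 213.97876196] [-0.83359047 -0.67388204 -2.76705038] 42.739856059547265 [[ 0.001  1.    -0.026]
 [ 0.001 -0.026 -1.   ]
 [-1.     0.001 -0.001]]
9 rows, ang [162.  18.] 1 -0.01 0.55 2.95 -0.035 -0.000 -0.000; 1 -0.01 0.45 2.97 -0.035 -0.000 -0.000; 1 -0.01 0.35 2.99 -0.035 -0.000 -0.000; 1 -0.01 0.24 3.00 -0.035 -0.000 -0.000; 1 -0.01 0.14 3.00 -0.035 -0.000 -0.000; 1 -0.01 0.03 3.00 -0.035 -0.000 -0.000; 1 -0.01 -0.07 3.00 -0.035 -0.000 -0.000; 1 -0.01 -0.17 3.00 -0.035 -0.000 -0.000; 1 -0.01 -0.28 2.99 -0.035 -0.000 -0.000
```

>>> arm_command(
  moves="1 0 0.4 2 -0.035 0 0; 1 0 0.4 2.95 -0.035 0 0; 1 0 0.35 2.95 -0.035 0 0; 1 0 0.25 2.95 -0.035 0 0; 1 0 0.15 2.95 -0.035 0 0; 1 0 0.05 2.95 -0.035 0 0; 1 0 -0.05 2.95 -0.035 0 0; 1 0 -0.15 2.5 -0.035 0 0; 1 0 -0.2 1.5 -0.035 0 0; 1 0 0 0.5 0 0 0; 1 0 0 0 0 0 0; 1 0 0 0 0 0 0; 1 0 0 0 0 0 0",
)

```text
time: 18.87
eef_pos: [488.1, -261.7, 199.0]
ee_rot: [0.985, 1.357, -0.984]
wrist_force: [-0.7, -0.2, -2.0]
finger_gap: 42.8
```

Run:
```python
from h import *
s=arm.sense(); R=Ro.from_rotvec(s['ee_rot']).as_matrix(); print(s['time'],s['eef_pos'],s['finger_gap'],R.round(3))
plan((493.5,-281,180),16.4,1,n=2)
```

```text
18.8667 [ 488.09122453 -261.72708857  198.95359345] 42.791667792712126 [[-0.014  0.954  0.3  ]
 [ 0.011  0.3   -0.954]
 [-1.    -0.01  -0.015]]
2 rows, ang [179.   1.] 1 0.93 -0.02 1.01 0.009 -0.007 0.005; 1 0.94 -0.02 1.01 0.009 -0.007 0.005
```

>>> arm_command(
  moves="1 0.4 0 0.9 0.009 -0.007 0.005; 1 0.4 0 0.9 0.008 -0.007 0.005; 1 0 0 0 0 0 0; 1 0 0 0 0 0 0; 1 0 0 0 0 0 0",
)

```text
time: 19.28
eef_pos: [494.0, -277.7, 189.7]
ee_rot: [0.996, 1.33, -0.994]
wrist_force: [-0.6, 0.5, -1.6]
finger_gap: 42.7
```

Run:
```python
from h import *
s=arm.sense(); R=Ro.from_rotvec(s['ee_rot']).as_matrix(); print(s['time'],s['eef_pos'],s['finger_gap'],R.round(3))
plan((493.5,-281,150),16.4,1,n=3)
im,D=arm.read_camera('top'); save('t10.png',cv2.resize(im[180:360,340:540],None,fx=3,fy=3,interpolation=cv2.INTER_CUBIC))
H=cv2.cvtColor(im,cv2.COLOR_RGB2HSV); P=cloud('top',D)
m=(H[...,0]>18)&(H[...,0]<35)&(H[...,1]>150)&(H[...,2]>70)&(P[...,2]>115)&(P[...,2]<165)
p=P[m]; print(m.sum(),np.median(p,0)); print(np.round(cv2.minAreaRect(p[:,:2].astype(np.float32))[0],1),cv2.minAreaRect(p[:,:2].astype(np.float32))[1:],)
a=np.radians(16.4); X=(p[:,:2]-[493.5,-281])@[np.cos(a),np.sin(a)]; Y=(p[:,:2]-[493.5,-281])@[-np.sin(a),np.cos(a)]; print(np.percentile(X,[1,99]),np.percentile(Y,[1,99]))
```

```text
19.2833 [ 494.03851051 -277.72572025  189.74792142] 42.65197738088427 [[ 0.001  0.959  0.283]
 [-0.     0.283 -0.959]
 [-1.     0.001  0.   ]]
3 rows, ang [180.   0.] 1 1.32 -0.05 0.10 0.000 0.000 -0.000; 1 1.32 -0.05 0.10 0.000 0.000 -0.000; 1 1.32 -0.05 0.10 0.000 0.000 -0.000
164 [ 458.0677336  -282.94326134  143.82249416]
[ 492.5 -277. ] ((98.70808410644531, 43.0655403137207), 16.746295928955078)
[-49.01254981  49.00016598] [-16.66846221  25.28377615]
```

Run:
```python
from h import *
im=cv2.cvtColor(cv2.imread('pics/top8.png'),cv2.COLOR_BGR2RGB)
a=np.radians(16.4); ex=np.array([np.cos(a),np.sin(a)]); ey=np.array([-ex[1],ex[0]]); c=np.array([493.5,-281])
for y in(-18,0,18):
  for rng in(range(-70,-48,2),range(48,72,2)):
    out=[]
    for x in rng:
        w=c+x*ex+y*ey; u,v=proj('top',(*w,66)); p=cv2.getRectSubPix(im,(1,1),(u,v))[0,0].astype(int); out.append((x,int(p[0]-p[1])))
    print(y,out)
```

```text
-18 [(-70, -4), (-68, -3), (-66, 0), (-64, 41), (-62, 107), (-60, 119), (-58, 71), (-56, 18), (-54, -4), (-52, -4), (-50, -4)]
-18 [(48, -2), (50, -1), (52, 17), (54, 58), (56, 90), (58, 61), (60, 18), (62, -1), (64, -4), (66, -4), (68, -5), (70, -4)]
0 [(-70, -4), (-68, -4), (-66, 0), (-64, 48), (-62, 108), (-60, 124), (-58, 73), (-56, 8), (-54, -5), (-52, -5), (-50, -5)]
0 [(48, -2), (50, 0), (52, 18), (54, 62), (56, 92), (58, 58), (60, 16), (62, -4), (64, -4), (66, -4), (68, -4), (70, -4)]
18 [(-70, -3), (-68, -2), (-66, 5), (-64, 41), (-62, 100), (-60, 127), (-58, 69), (-56, 11), (-54, -3), (-52, -4), (-50, -4)]
18 [(48, -2), (50, 0), (52, 12), (54, 58), (56, 82), (58, 58), (60, 18), (62, -4), (64, -3), (66, -4), (68, -3), (70, -3)]
```

>>> arm_command(
  moves="1 1 0 0.15 0 0 0; 1 1.5 0 0.15 0 0 0; 1 1.2 0 0 0 0 0; 1 0.4 0 0 0 0 0; 1 0 0 0 0 0 0; 1 0 0 0 0 0 0",
)

```text
time: 19.83
eef_pos: [495.1, -280.3, 146.1]
ee_rot: [0.995, 1.33, -0.994]
wrist_force: [1.7, -0.1, -2.7]
finger_gap: 43.0
```

Run:
```python
from h import *
s=arm.sense(); R=Ro.from_rotvec(s['ee_rot']).as_matrix(); print(s['time'],s['eef_pos'],s['wrist_force'],R.round(3))
plan((493.3,-281,138),16.4,1,n=1)
for n in('side','top'):
    im,D=arm.read_camera(n)
    H=cv2.cvtColor(im,cv2.COLOR_RGB2HSV); P=cloud(n,D); a=np.radians(16.4); q=P[...,:2]-[491.9,-281.5]; X=q@[np.cos(a),np.sin(a)]; Y=q@[-np.sin(a),np.cos(a)]
    m=(H[...,0]>18)&(H[...,0]<35)&(H[...,1]>150)&(H[...,2]>60)&(abs(X)<56)&(abs(Y)<40)&(P[...,2]>50); print(n,m.sum(),np.percentile(P[m][:,2],[1,50,99]),np.percentile(X[m],[1,99]),np.percentile(Y[m],[1,99]))
```

```text
19.8333 [ 495.09018592 -280.29366953  146.09875452] [ 1.66803939 -0.12678883 -2.66987294] [[ 0.002  0.959  0.284]
 [-0.001  0.284 -0.959]
 [-1.     0.002  0.001]]
1 rows, ang [180.   0.] 1 0.81 -0.19 0.02 0.002 0.001 -0.002
side 829 [ 61.52511745  90.11878138 102.92113518] [-45.49782556  53.54504448] [-19.84594717  26.73324933]
top 154 [ 54.31639769 101.12979577 152.88016016] [-49.55214553  51.13778117] [-20.14294951  23.90657228]
```

>>> arm_command(
  moves="1 0.3 -0.25 0 0 0 0; 1 0.3 0 0 0 0 0; 1 0.1 0 0 0 0 0; 1 0 0 0 0 0 0; 1 0 0 0 0 0 0",
)

```text
time: 20.35
eef_pos: [493.1, -281.5, 140.7]
ee_rot: [0.994, 1.326, -0.993]
wrist_force: [0.1, -0.0, -2.3]
finger_gap: 43.1
```

Run:
```python
from h import *
s=arm.sense(); print(s['time'],s['eef_pos'],s['wrist_force'],s['torque'])
plan((493.3,-281,138),16.4,1,n=1)
```

```text
20.35 [ 493.07023791 -281.54365248  140.70646745] [ 0.10832659 -0.03654488 -2.27939544] [-0.03010706  0.05618757 -0.00194214]
1 rows, ang [180.   0.] 1 0.27 0.04 -0.05 0.002 0.004 -0.004
```

>>> arm_command(
  moves="1 0.2 0 0 0 0.003 -0.003; 1 0.1 0 0 0 0 0; 1 0 0 0 0 0 0; 1 0 0 0 0 0 0",
)

```text
time: 20.68
eef_pos: [493.2, -281.6, 137.6]
ee_rot: [0.994, 1.33, -0.994]
wrist_force: [0.3, 0.1, -2.2]
finger_gap: 43.0
```

>>> arm_command(
  moves="1 0.1 0 0 0 0 0; 1 0 0 0 0 0 0; 1 0 0 0 0 0 0",
)

```text
time: 20.93
eef_pos: [493.4, -281.7, 137.1]
ee_rot: [0.994, 1.33, -0.994]
wrist_force: [-0.0, -0.3, -2.2]
finger_gap: 43.3
```

>>> arm_command(
  moves="1 0.15 0 0 0 0 0; 1 0 0 0 0 0 0; 1 0 0 0 0 0 0",
)

```text
time: 21.18
eef_pos: [493.5, -281.9, 137.6]
ee_rot: [0.994, 1.328, -0.994]
wrist_force: [-0.1, -0.1, -2.3]
finger_gap: 43.0
```

>>> arm_command(
  moves="1 0.25 0 0 0 0 0; 1 0.2 0 0 0 0 0; 1 0 0 0 0 0 0; 1 0 0 0 0 0 0",
)

```text
time: 21.52
eef_pos: [493.7, -282.0, 137.8]
ee_rot: [0.993, 1.326, -0.994]
wrist_force: [0.5, 0.8, -1.9]
finger_gap: 42.5
```

>>> arm_command(
  moves="1 0.3 0 0 0 0 0; 1 0.3 0 0 0 0 0",
)

```text
time: 21.68
eef_pos: [493.9, -282.2, 136.8]
ee_rot: [0.993, 1.324, -0.993]
wrist_force: [-29.1, 18.3, 73.0]
finger_gap: 42.6
```

Run:
```python
from h import *
s=arm.sense(); print(s['time'],s['eef_pos'],s['wrist_force'],s['torque'],Ro.from_rotvec(s['ee_rot']).as_matrix().round(3)[:,0])
for n in('side','top'):
    im,D=arm.read_camera(n)
    H=cv2.cvtColor(im,cv2.COLOR_RGB2HSV); P=cloud(n,D); a=np.radians(16.4); q=P[...,:2]-[491.9,-281.5]; X=q@[np.cos(a),np.sin(a)]; Y=q@[-np.sin(a),np.cos(a)]
    m=(H[...,0]>18)&(H[...,0]<35)&(H[...,1]>150)&(H[...,2]>60)&(abs(X)<56)&(abs(Y)<40)&(P[...,2]>50)
    t=m&(P[...,2]>85)&(P[...,2]<100); print(n,m.sum(),np.percentile(P[m][:,2],[1,50,99]),'top',np.median(P[t][:,2]),np.percentile(X[t],[1,99]),np.percentile(Y[t],[1,99]))
    save(n+'11.png',im)
```

```text
21.6833 [ 493.89969478 -282.15904414  136.75110705] [-29.14618471  18.32482126  72.95557398] [4.49863068 5.13577162 0.02566288] [ 0.006 -0.005 -1.   ]
side 821 [ 52.14190885  80.98898793 101.18150645] top 89.81619004529345 [-46.87362786  51.33031815] [-22.9798803   24.08412226]
top 149 [50.92842015 90.95729986 96.21921004] top 91.28735258701433 [-48.53634616  49.14761668] [-21.34440449  20.50058923]
```

The pack is seated on the floor (top at 91 mm, centred), but that last push was harder than intended (73 N at the wrist). I'll relax and then release.

>>> arm_command(
  moves="1 0 0 0 0 0 0; 1 0 0 0 0 0 0; 1 0 0 0 0 0 0",
)

```text
time: 22.03
eef_pos: [493.9, -282.1, 137.7]
ee_rot: [0.992, 1.322, -0.993]
wrist_force: [-0.2, -0.4, -2.5]
finger_gap: 42.8
```

>>> arm_command(
  moves="0 0 0 0 0 0 0; -0.6 0 0 0 0 0 0; -0.6 0 0 0 0 0 0; -0.6 0 0 0 0 0 0; -0.6 0 0 0 0 0 0",
  force=20,
)

```text
time: 22.45
eef_pos: [493.8, -282.1, 135.7]
ee_rot: [0.993, 1.324, -0.993]
wrist_force: [-0.1, -0.1, -0.1]
finger_gap: 68.6
```

Released; lift straight up and clear, then check.

>>> arm_command(
  moves="-0.6 -1 0 0 0 0 0; -0.6 -2 0 0 0 0 0; -0.6 -3 0 0 0 0 0; -0.6 -3 0 0 0 0 0; -0.6 -3 0 0 0 0 0; -0.6 -2 -1.5 -2 0 0 0; -0.6 -1 -1.5 -3 0 0 0; -0.6 0 -1 -3 0 0 0; -0.6 0 0 -3 0 0 0; -0.6 0 0 -3 0 0 0; -0.6 0 0 -3 0 0 0; -0.6 0 0 -1.5 0 0 0; -0.6 0 0 0 0 0 0; -0.6 0 0 0 0 0 0; -0.6 0 0 0 0 0 0",
)

```text
time: 23.7
eef_pos: [395.8, -108.5, 302.4]
ee_rot: [0.994, 1.314, -0.992]
wrist_force: [0.2, -0.5, -0.4]
finger_gap: 68.3
```

Run:
```python
from h import *
s=arm.sense(); print(s['time'],s['eef_pos'],s['wrist_force'])
I={}
for n in('side','top'):
    im,D=arm.read_camera(n); I[n]=im
    H=cv2.cvtColor(im,cv2.COLOR_RGB2HSV); P=cloud(n,D); a=np.radians(16.4); q=P[...,:2]-[491.9,-281.5]; X=q@[np.cos(a),np.sin(a)]; Y=q@[-np.sin(a),np.cos(a)]
    m=(H[...,0]>18)&(H[...,0]<35)&(H[...,1]>120)&(abs(X)<56)&(abs(Y)<35)&(P[...,2]>83)&(P[...,2]<100); p=P[m]
    if m.sum()>20:
        A=np.c_[X[m],Y[m],np.ones(m.sum())]; k=p[:,2]>87
        print(n,m.sum(),'z',np.median(p[:,2]),'slopes',np.linalg.lstsq(A[k],p[k,2],rcond=None)[0],np.percentile(X[m],[1,99]),np.percentile(Y[m],[1,99]),cv2.minAreaRect(p[k][:,:2].astype(np.float32)))
    red=(im[...,0]>110)&(im[...,1]<60)&(im[...,2]<60)&(abs(P[...,0]-490)<25)&(abs(P[...,1]-337)<22)&(P[...,2]>96); print('handle',np.percentile(P[red],[2,50,98],axis=0).round(1).tolist())
    for k in('spare_wheel','pen_pot','pack'): print(k,[(round(x['conf'],2),np.round(x['centre'])) for x in arm.mark_of(n,k)][:2])
save('fin.png',np.hstack([I['top'][80:340,130:500],cv2.resize(I['side'],(370,278))[9:269]]))
```

```text
23.7 [ 395.78773771 -108.54994912  302.391888  ] [ 0.17279008 -0.51437674 -0.41804881]
side 611 z 89.71707872294418 slopes [ 2.80414351e-03 -7.80857171e-03  8.99702243e+01] [-46.68797108  51.32782887] [-22.43017421  24.12378661] ((493.7536315917969, -280.1758728027344), (100.0788345336914, 49.848724365234375), 17.10952377319336)
handle [[481.5, 329.3, 100.4], [491.7, 347.4, 147.0], [501.7, 349.4, 156.0]]
spare_wheel [(0.63, array([202., 385.]))]
pen_pot [(0.56, array([234., 204.])), (0.56, array([375., 428.]))]
pack [(0.58, array([362., 178.]))]
top 835 z 91.47617823016692 slopes [-4.15149199e-04 -6.14925241e-03  9.15866187e+01] [-47.76494958  49.30371183] [-22.54783522  20.74085938] ((493.10791015625, -282.469970703125), (98.92340850830078, 45.39329528808594), 16.874357223510742)
handle [[479.9, 326.0, 144.2], [487.9, 335.5, 154.7], [498.0, 344.6, 157.9]]
spare_wheel [(0.74, array([231., 164.]))]
pen_pot []
pack [(0.78, array([440., 267.])), (0.15, array([161., 266.]))]
```

View pics/fin.png

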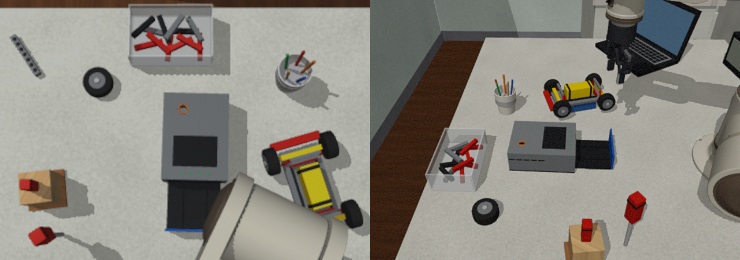

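The final picture shows the pack flat in the bay (left half (315,187)), the tray out and empty, the poker in its stand at (25,185), and the wheel, pot and look-alike unmoved. I'll hand in.

```bash
python3 -c "
from plant import arm
print(arm.finish_job())"
```

```text
the job is handed in; nothing more can be done
None
```

The job is done in the order asked and handed in at about 24 s of robot time. I pressed the release with the smaller red poker, put the poker back in its stand, and moved the battery pack from the tray to the buggy's bay. No verdict was reported.

**Last checks, with the gripper clear of everything:**
- **Poker:** its handle top is at about 156 mm, which means fully down in the stand.
- **Pack:** its top measures 90–91.5 mm (91 expected on the bay floor). It lies flat, with slopes under 0.01, and is within about 2 mm of the bay centre.
- **Tray:** it is out and empty.
- **Bystanders:** the spare wheel, pen pot and larger look-alike poker look unmoved. In the last top view the detector missed the pen pot, but it is visible in the picture.

**One thing went wrong:** the placing was not as gentle as asked. The pack was already on the bay floor when I pushed down once more, and the wrist reading reached about 73 N for a moment. That is under the 120 N wrist limit. It went through the held pack, and I let the pressure off before letting go. I don't know if the judging will count it as rough.

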